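# Mount the stop carriage on the fretwork rail and clamp it

## Robot

A 7-joint arm with a two-finger parallel gripper is mounted at the origin on the work surface. World frame = base frame: x ahead of the robot, y to its left, z up, the work surface at z = 0. Lengths are in m, angles in rad, forces in N, time in s.
With the tool pointing down it reaches from about 0.35 to 0.9 m from the base axis. Payload 8.1 kg.
Tool frame: the origin (TCP) lies between the finger pads; the fingertips stand 17 mm ahead of it and the grasp point (between the pads) lies 2 mm behind it; z points along the fingers, y is the direction in which the jaws open and shut (so a half turn about z gives the same grasp; the last joint's range is limited). The gripper opens to 92 mm and grips with 3 to 60 N. Pads are 19 mm wide; open, the fingers measure 130 mm over their backs; the gripper's body (75 mm by 190 mm) begins 47 mm behind the grasp point.
Start: joints at [1.069, 0.434, 0.025, 1.573, -0.012, 1.134, -0.075], TCP at [0.243, -0.576, 0.244] pointing down, gripper open.
Joint ranges: [-2.62, 2.62], [-0.44, 2.09], [-1.27, 1.32], [0.08, 2.57], [-1.32, 4.46], [0.12, 2], [-2.74, 2.74]. Speed limits (rad/s): [2.22, 2.22, 3.01, 3.01, 3.14, 3.14, 3.14].

## Interface

Orientations are given as a rotation vector (axis times angle).
In Python, from cell import arm gives the robot as it stands. The module is installed in compiled form; this text tells all that it offers.
- The arm moves only by the shell command python3 -m crank 'ROWS' [FORCE]. ROWS is JSON, a list of rows, each a list of 5 numbers: the opening, from 0 (shut) to 1 (fully open), then the shift along the world's x, y, z normalised to -1 to 1, where 1 is 40 cm, then the turn about the world's z normalised to -1 to 1, where 1 is 60 degrees. In form: [[fingers, tx, ty, tz, twist], ...]. A call has exactly 8 rows; each row shifts and turns the commanded pose from where the row before left it; what a row does not reach is not made up. A row lasts 1/12 s, in which the tool goes at most 41.7 mm and 7.16 degrees, less where a joint would pass 70% of its speed; a pose out of reach is approached as far as the arm can. A call with a number of a shift or a turn outside -1 to 1 is refused whole. A call with a gripper value outside its range is refused whole. The fingers move at their own pace and stop on an object; FORCE is the grip in N (left out, the last holds). Time passes only in rows, so rows that do not move let the fingers close, or fill a call up. It gives the time, the measured TCP pose, the force and the opening at its end, in the units of the state.
- arm.observe(): the state, without advancing time (a new reading comes with each control period).
- arm.get_image(name): name is "side" or "top" or "wrist"; returns the picture (400x640x3 uint8, red, green, blue); there is no depth.
- arm.get_calibration(name): a dict with "intrinsics" (3x3 intrinsics, pixels), "distortion" ([k1, k2, p1, p2, k3] as OpenCV has them; the pictures are not rectified), "extrinsics" (4x4, takes a point from camera to world coordinates). Camera axes: x right, y down, z forward; pixel columns grow to the right and rows downward; lengths in m; the calibration is good to about 2 mm. A picture is of the moment at which its call begins: read the wrist's pose just before it. get_calibration takes no time and is no camera call; for the wrist camera it gives the pose at the moment of the call.
- arm.sign_off(): hands the job in, once; it reports no verdict.
The state is a dict: "clock": time; "joints": joint angles; "dq": joint speeds; "joint_efforts": joint torques, N m; "position": TCP position; "ee_rot": TCP orientation; "force": force on the tool from outside, world axes, zero at the start; "ft_torque": the same for the moment, N m; "width": opening from 0.0 (shut) to 1.0 (fully open).
Only numpy, scipy, OpenCV 4.12 (cv2) and the standard library are available. Lean on these libraries where they do the work, as an engineer would, in place of code of your own. Each camera call takes 0.05 s, during which the arm holds its last target.

## Task

Slide the stop carriage onto the dovetail rail from the rail's open end and push it fully home against the red end stop. Then tighten its blue side clamp knob by turning it clockwise as far as it goes, and let go, leaving the carriage clamped there. Leave the other things on the table where they are.

Things in the scene. Friction and masses are not known exactly. Their poses are not given: they have to be found in the camera images.
- carriage_grip (a point): Centre of the upright pine grip block on the loose dark-steel stop carriage. x: its sliding direction, towards the stop; z up. Block 40 (x) by 24 (y) by 42 mm tall, centred here; pinch its two end faces (across x: across y the knob is in the way). The plate under it is 70 (x) by 64 (y) by 10 mm, its top 21 mm and underside 31 mm below this point.
- carriage: The stop carriage, 0.35 to 0.6 kg: axes as carriage_grip, origin 46 mm below it, at the centre of its underside. Under the plate side walls with inward lips, 15 mm deep, form the dovetail channel along x, with 1.5 mm play each side of the rail and about 3 mm up and down. On its -y side a housing with the blue knob reaches out to y = -70 mm, 56 mm long, top level with the plate.
- clamp_knob_grip (a point): Middle of the knob's blue bar grip, on its upright axis: 50 mm to the -y side of carriage_grip and 2.5 mm higher. Bar 34 mm long along this point's y, 12 mm wide along its x, 32 mm tall, centred here; pinch it across its width (x). The disc below it, 32 mm wide, has its top 18 mm below this point, the housing 23.5 mm below. The point turns with the knob.
- clamp_knob (a joint): Knob angle, rad. 0: loose, bar square across the carriage; grows clockwise seen from above to its stop at 1.4 (bar nearly in line with the rail). Starts at 0 to 0.2, stays where left. Needs 0.06 N m, more beyond about 1.1, where an eccentric takes up the play and presses on the rail. Keep it loose until the carriage is home. Tight: at its stop (1.2 or more).
- rail: Fixed work board with an aluminium dovetail rail. Origin: centre of the board's underside, on the table. Board 220 (x) by 160 (y) by 12 mm. The rail runs along x at y = 0 from its open end at x = -80 mm to the red end stop at +70 mm (50 mm wide, top 42 mm above the table). Carriage home: carriage_grip at x = +35, y = 0, z = +63 mm in this frame, its x along this x.
- rail_entry (a point): Middle of the rail's open end, level with the rail's top, 32 mm above the table; axes as rail. The carriage goes on here, along +x. The dovetail is 36 mm wide at the top, 24 mm at its underside 14 mm lower, on a 24 mm wide foot. Its first 20 mm are drawn in by about 4 mm on sides and top as a lead.
- rail_stop (a point): Middle of the end stop's face that the front of the carriage comes up against, level with the rail's top; axes as rail.
- pencil: Red pencil, 130 mm long along x, 7 mm thick, lying on the board beside the rail. Leave it.
- glue: White glue bottle with orange cap, diameter 52 mm, 130 mm tall. Leave it.
- blade_tin: Steel tin, diameter 60 mm, 45 mm tall. Leave it.
- sanding_block: Cork sanding block 70 by 45 by 30 mm. Leave it.
- fretwork: Sawn plywood ornament 140 by 124 by 6 mm, lying flat. Leave it.
- fretsaw: Fretsaw lying flat: black bow 300 by 110 mm, wooden handle 100 mm long to -x. Origin at the handle end of the blade. Leave it.
Not all that is in view belongs to the job. What is shaped like the carriage but turquoise is not meant.

How it is judged:
On the way, in this order (a step that is already met when the one before it is completed fails the run):
1. the carriage is on the rail and home against the end stop, its knob still loose (x of carriage_grip in the frame of rail between 0.029 and 0.041 m and y of carriage_grip in the frame of rail between -0.004 and 0.004 m and z of carriage_grip in the frame of rail between 0.058 and 0.068 m and angle between the x axis of carriage_grip and the x axis of rail, either way round below 0.08 rad and value of joint clamp_knob below 0.7 rad), for 0.2 s.
2. the clamp knob is turned tight with the carriage home (x of carriage_grip in the frame of rail between 0.029 and 0.041 m and y of carriage_grip in the frame of rail between -0.004 and 0.004 m and z of carriage_grip in the frame of rail between 0.058 and 0.068 m and angle between the x axis of carriage_grip and the x axis of rail, either way round below 0.08 rad and value of joint clamp_knob above 1.2 rad), for 0.2 s.
At the end, for the whole second after the job is handed in: Carriage on the rail within 6 mm of the end stop (4 mm sideways, 5 mm in height, 0.08 rad aligned), knob at 1.2 rad or more with its eccentric pressing on the rail (over 1 N), carriage released and at rest (all of step 2 and contact force between clamp_knob_c0 and rail above 1 N and linear speed of carriage below 0.02 m/s); the robot touches nothing.
It fails at once if one of the other things on the table (pencil, glue bottle, tin, sanding block, fretwork, fretsaw) is moved by more than 30 mm (distance of any of pencil, glue, blade_tin, sanding_block, fretwork, fretsaw from where it was at the start of the episode above 0.03 m).
It also fails if it takes over 54 s, if anything falls off the work surface, if the arm or the gripper's body presses on something with over 40 N, if the wrist force passes 120 N, or if a joint passes its speed limit or range.

## Working session

There is one attempt and no reset: what is moved stays moved. The work goes in short steps, Python scripts to look and compute and a shell command to move; the robot and the scene stay as the last step left them, time stands still between calls to the robot, and variables do not carry over. Pictures are saved under pics/ and viewed, and the job is handed in when it is done.

```bash
mkdir -p pics; python3 - <<'E'
from cell import arm
import cv2
s=arm.observe();print(s)
for n in("top","side","wrist"):
    c=arm.get_calibration(n);print(n,c["intrinsics"],c["distortion"],c["extrinsics"])
    cv2.imwrite(f"pics/{n}0.png",arm.get_image(n)[:,:,::-1])
E
```

```text
{'clock': 0.0, 'joints': array([ 1.06939579,  0.43522177,  0.0249851 ,  1.57407582, -0.01161001,
        1.13397694, -0.07507597]), 'dq': array([-7.05970885e-04, -2.12858796e-03,  2.92676287e-04,  1.42173336e-03,
       -9.81180733e-05,  6.92580867e-04, -7.95835662e-05]), 'joint_efforts': array([-6.38144957e-04, -6.67847300e+01,  9.84682515e-01, -3.14461541e+01,
       -6.05509174e-02,  4.26724227e-02,  1.49409348e-04]), 'position': array([ 0.24246161, -0.57554642,  0.24295406]), 'ee_rot': array([-3.07791836e+00, -6.21906020e-01,  6.85332759e-04]), 'force': array([-0.70507447, -0.16995026,  0.11184543]), 'ft_torque': array([-0.04411626,  0.00403987,  0.04784367]), 'width': 0.9975568482595703}
top [[440.71248312   0.         323.41807448]
 [  0.         440.71248312 201.63113504]
 [  0.           0.           1.        ]] [-0.09502113  0.          0.          0.          0.        ] [[-0.01192569 -0.99302634  0.117288    0.38817077]
 [-0.99979912  0.01373148  0.0146002  -0.0630064 ]
 [-0.01610892 -0.11709032 -0.99299061  1.39906999]
 [ 0.          0.          0.          1.        ]]
side [[453.02606566   0.         316.69698952]
 [  0.         453.02606566 201.62910455]
 [  0.           0.           1.        ]] [-0.04103486  0.          0.          0.          0.        ] [[-0.83467041 -0.30820204  0.45643928 -0.05533177]
 [-0.55074254  0.46283196 -0.69460005  0.86958276]
 [ 0.00282247 -0.83114263 -0.55605212  0.80090827]
 [ 0.          0.          0.          1.        ]]
wrist [[324.05401846   0.         317.97715842]
 [  0.         324.05401846 201.50982926]
 [  0.           0.           1.        ]] [-0.03801125  0.          0.          0.          0.        ] [[ 0.3890597  -0.87823552 -0.27809157  0.31751081]
 [-0.92121191 -0.37126268 -0.11632988 -0.54255343]
 [-0.00107999  0.30144053 -0.95348437  0.38316184]
 [ 0.          0.          0.          1.        ]]
```

View pics/top0.png

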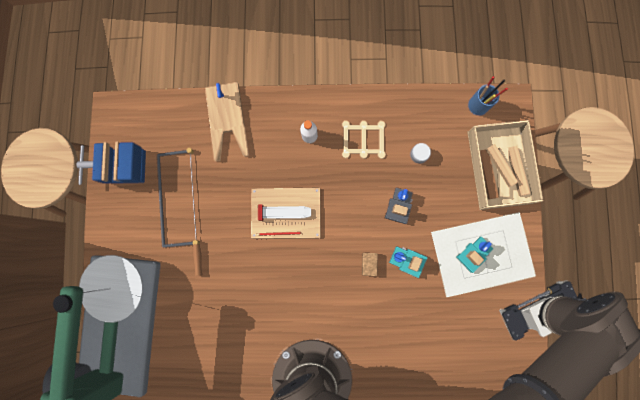

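View pics/side0.png

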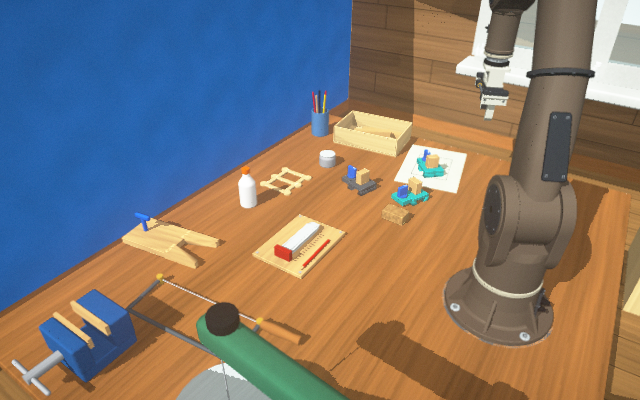

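View pics/wrist0.png

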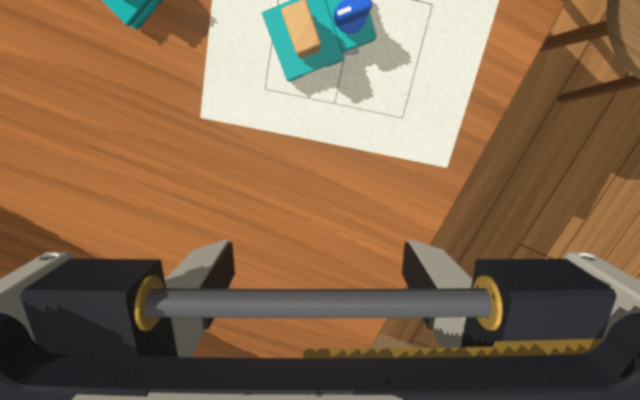

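Top view shows three carriage-shaped things: a dark one at (401,206), and turquoise ones at (408,262) and (478,253). Only the dark-steel one fits the description. I'll check it in an enlarged crop.

```bash
cat > h.py <<'E'
import numpy as np,cv2
from cell import arm
def ray(n,px,cal=None):
    c=cal or arm.get_calibration(n)
    p=cv2.undistortPoints(np.array(px,float).reshape(-1,1,2),c["intrinsics"],np.array(c["distortion"])).reshape(-1,2)
    d=np.c_[p,np.ones(len(p))]@c["extrinsics"][:3,:3].T
    return c["extrinsics"][:3,3],d
def onz(n,px,z,cal=None):
    o,d=ray(n,px,cal); z=np.broadcast_to(z,len(d))
    return o+d*((z-o[2])/d[:,2])[:,None]
E
python3 - <<'E'
import cv2
from h import *
im=cv2.imread("pics/top0.png")
a=cv2.resize(im[170:250,370:450],(400,400),interpolation=cv2.INTER_CUBIC)
b=cv2.resize(im[180:245,245:325],(400,325),interpolation=cv2.INTER_CUBIC)
import numpy as np
out=np.zeros((400,800,3),np.uint8);out[:,:400]=a;out[:325,400:]=b
cv2.imwrite("pics/crop0.png",out)
print(onz("top",[(401,210),(403,195)],[.067,.085]))
print(onz("top",[(312,213),(263,213)],[.032,.042]))
E
```

```text
[[ 0.51665598 -0.27877891  0.067     ]
 [ 0.56016027 -0.28337264  0.085     ]]
[[ 0.51446634 -0.00689967  0.032     ]
 [ 0.51552241  0.14492868  0.042     ]]
```

View pics/crop0.png

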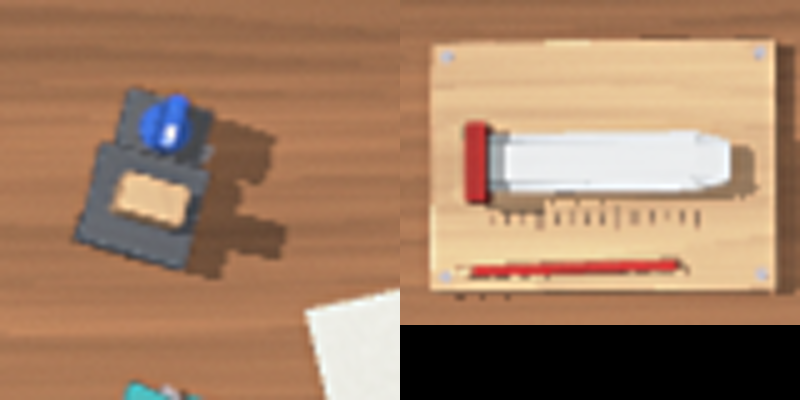

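The crop confirms it. The dark steel carriage has its pine block at about (401,210) and its blue knob at about (403,194), so its knob side faces world +x and its sliding direction is roughly world +y, turned about 14° clockwise. The rail's open end is at (311,213) and the red stop at (262,213), so rail x is also about world +y. I'll move above the carriage for a wrist look.

```bash
python3 -m crank '[[1,0.06,0.075,0,-0.1],[1,0.06,0.075,0,-0.1],[1,0.06,0.075,0,-0.1],[1,0.06,0.075,0,-0.1],[1,0.06,0.075,0,-0.1],[1,0.06,0.075,0,-0.1],[1,0.06,0.075,0,0],[1,0.06,0.075,0,0]]'
python3 -m crank '[[1,0.05,0.07,0,0],[1,0.05,0.07,0,0],[1,0.01,0,0,0],[1,0,0,0,0],[1,0,0,0,0],[1,0,0,0,0],[1,0,0,0,0],[1,0,0,0,0]]'
python3 - <<'E'
from h import *
s=arm.observe();print(s["position"],s["ee_rot"],s["joints"])
c=arm.get_calibration("wrist");im=arm.get_image("wrist")
import pickle;pickle.dump(c,open("w1.pkl","wb"))
cv2.imwrite("pics/w1.png",im[:,:,::-1])
E
```

```text
clock: 0.82
position: [0.4355, -0.3342, 0.2437]
ee_rot: [3.121, -0.361, -0.0]
force: [0.5, 0.8, 0.3]
width: 0.999
clock: 1.48
position: [0.4778, -0.2811, 0.2437]
ee_rot: [3.12, -0.363, -0.0]
force: [-0.2, -0.4, 1.0]
width: 1.0
[ 0.47779976 -0.28113577  0.24371891] [ 3.12019116e+00 -3.63299501e-01 -4.77642849e-04] [ 0.42039803  0.32051141  0.01940219  1.74831039 -0.00649891  1.07302212
 -1.36070592]
```

View pics/w1.png

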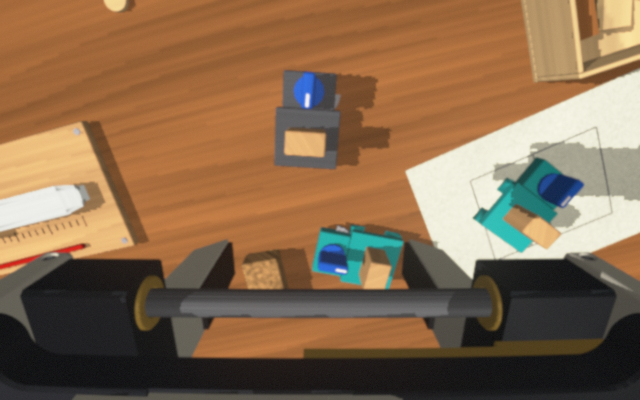

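The wrist view shows the dark carriage with its block at about (305,144) and its knob at about (309,90). The turquoise one at (358,258) and the corked block at (262,270) lie well to the robot side. I'll measure the block's top face and the rail.

```bash
python3 - <<'E'
from h import *
import pickle
c=pickle.load(open("w1.pkl","rb"))
im=cv2.imread("pics/w1.png");hsv=cv2.cvtColor(im,cv2.COLOR_BGR2HSV)
print(hsv[144,304],hsv[153,304],hsv[160,304],hsv[138,330])
roi=np.zeros(im.shape[:2],np.uint8);roi[115:170,272:342]=1
for vmin in(150,205,215,225):
    m=((hsv[...,2]>vmin)&(hsv[...,1]>60)&(hsv[...,1]<170)&(roi>0)).astype(np.uint8)
    cs=cv2.findContours(m,0,2)[0]
    if not cs: continue
    k=max(cs,key=cv2.contourArea);b=cv2.boxPoints(cv2.minAreaRect(k));print(vmin,b.round(1).tolist(),cv2.contourArea(k))
    w=onz("wrist",b,.067,c);print(w[:,:2].round(4).tolist(),w.mean(0).round(4))
# plate: dark mask
d=((hsv[...,2]<110)&(hsv[...,1]<80)).astype(np.uint8);d[:60]=0;d[175:]=0;d[:,:265]=0;d[:,350:]=0
cv2.imwrite("pics/c1.png",np.hstack([cv2.resize(im[60:180,260:350],(360,480)),cv2.resize(cv2.merge([d*255]*3)[60:180,260:350],(360,480))]))
a=cv2.resize(im[100:260,0:150],(600,640)[:2] and (560,597));cv2.imwrite("pics/c2.png",a)
E
```

```text
[ 17 121 234] [ 17 120 233] [170   8  98] [ 0 15 68]
150 [[283.1000061035156, 154.89999389648438], [284.5, 130.10000610351562], [325.20001220703125, 132.39999389648438], [323.79998779296875, 157.1999969482422]] 936.0
[[0.5141, -0.2534], [0.5369, -0.2609], [0.5258, -0.2985], [0.5027, -0.2918]] [ 0.5199 -0.2762  0.067 ]
205 [[285.0, 132.0], [323.0, 132.0], [323.0, 155.0], [285.0, 155.0]] 800.0
[[0.5351, -0.2609], [0.5267, -0.2965], [0.505, -0.2915], [0.5135, -0.2552]] [ 0.5201 -0.276   0.067 ]
215 [[284.5, 153.1999969482422], [286.0, 131.60000610351562], [323.8999938964844, 134.3000030517578], [322.3999938964844, 155.89999389648438]] 759.5
[[0.5154, -0.2552], [0.5352, -0.262], [0.5243, -0.2969], [0.5043, -0.2907]] [ 0.5198 -0.2762  0.067 ]
225 [[284.70001220703125, 152.8000030517578], [286.20001220703125, 132.0], [323.20001220703125, 134.6999969482422], [321.70001220703125, 155.5]] 696.5
[[0.5157, -0.2555], [0.5348, -0.2621], [0.5242, -0.2961], [0.5048, -0.2902]] [ 0.5199 -0.276   0.067 ]
```

View pics/c1.png

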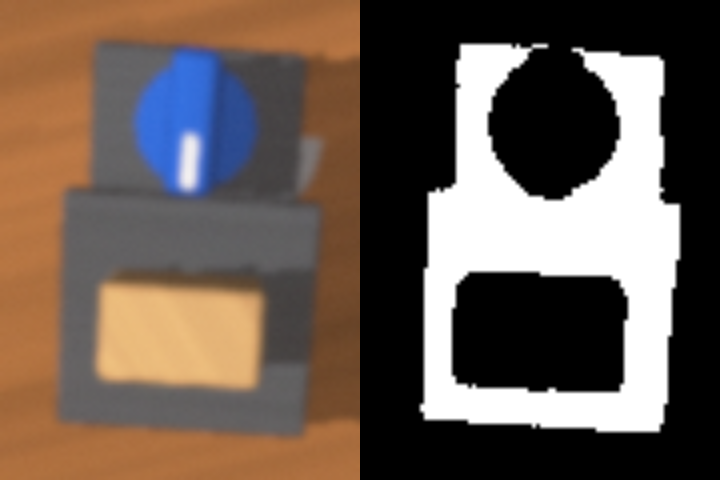

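Block centre is (0.520,-0.276) with the slide axis at about 73°, so I need +42 mm in x, +5 mm in y and -3.7° of turn. Then descend and grip.

```bash
python3 -m crank '[[1,0.053,0.006,0,-0.03],[1,0.052,0.006,0,-0.032],[1,0,0,-0.09,0],[1,0,0,-0.09,0],[1,0,0,-0.09,0],[1,0,0,-0.09,0],[1,0,0,0,0],[1,0,0,0,0]]' 30
python3 - <<'E'
from h import *
s=arm.observe();print(s["position"],s["ee_rot"])
cv2.imwrite("pics/w2.png",arm.get_image("wrist")[:,:,::-1])
E
```

```text
clock: 2.2
position: [0.5193, -0.2751, 0.0988]
ee_rot: [-3.107, 0.462, 0.006]
force: [0.2, 0.2, 0.7]
width: 0.997
[ 0.51933935 -0.27506956  0.09878112] [-3.10659907  0.46171835  0.00611256]
```

View pics/w2.png

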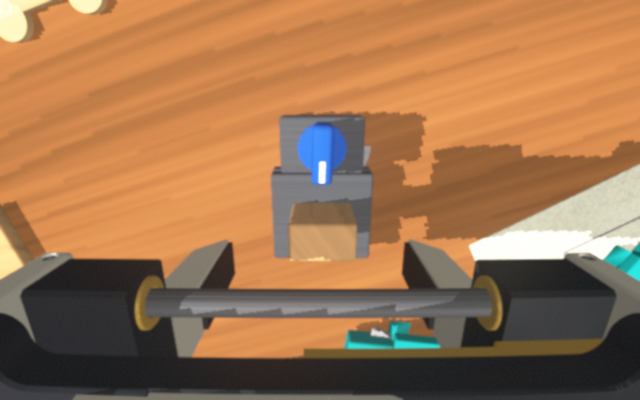

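View pics/c2.png

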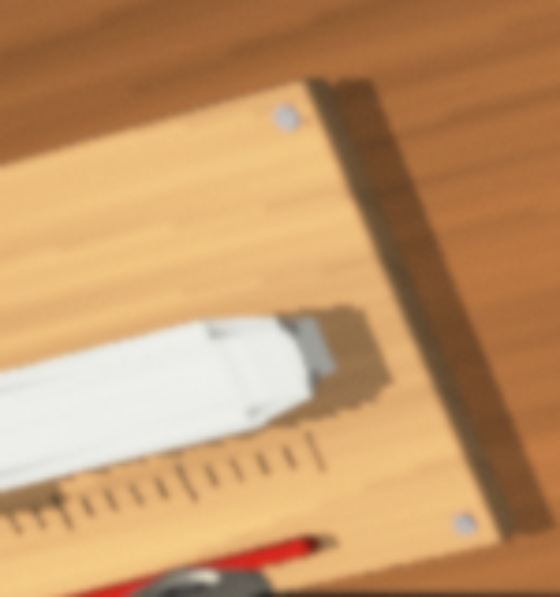

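The block at (323,235) sits between the finger pads (233 and 403), square to them. Descending the last 50 mm and closing.

```bash
python3 -m crank '[[1,0,0,-0.064,0],[1,0,0,-0.062,0],[1,0,0,0,0],[0,0,0,0,0],[0,0,0,0,0],[0,0,0,0,0],[0,0,0,0,0],[0,0,0,0,0]]' 30
python3 -m crank '[[0,0,0,0,0],[0,0,0,0,0],[0,0,0,0.05,0],[0,0,0,0.08,0],[0,0,0,0.08,0],[0,0,0,0.04,0],[0,0,0,0,0],[0,0,0,0,0]]' 30
python3 - <<'E'
from h import *
s=arm.observe();print(s["position"],s["ee_rot"],s["force"],s["ft_torque"],s["width"]*92)
cv2.imwrite("pics/w3.png",arm.get_image("wrist")[:,:,::-1])
cv2.imwrite("pics/s3.png",arm.get_image("side")[:,:,::-1])
E
```

```text
clock: 2.92
position: [0.5213, -0.2755, 0.0506]
ee_rot: [3.107, -0.461, 0.003]
force: [-0.2, 0.3, 0.2]
width: 0.686
clock: 3.58
position: [0.5206, -0.2751, 0.1494]
ee_rot: [3.107, -0.461, 0.001]
force: [-0.5, 0.0, -3.5]
width: 0.425
[ 0.52063979 -0.27512703  0.14937064] [ 3.10740401e+00 -4.60810198e-01  9.37172365e-04] [-0.51693983  0.03581145 -3.53252788] [0.08769791 0.13856244 0.00500589] 39.12581049080541
```

View pics/w3.png

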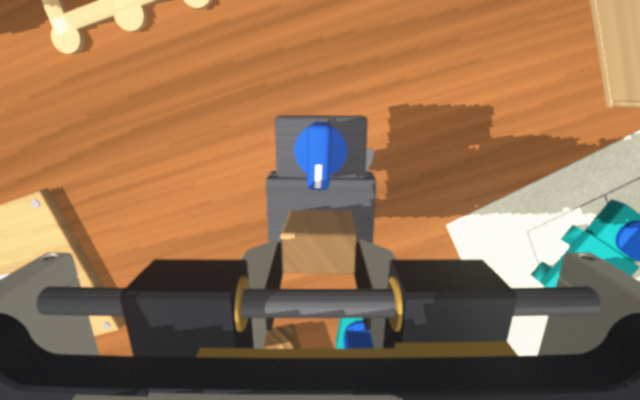

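View pics/s3.png

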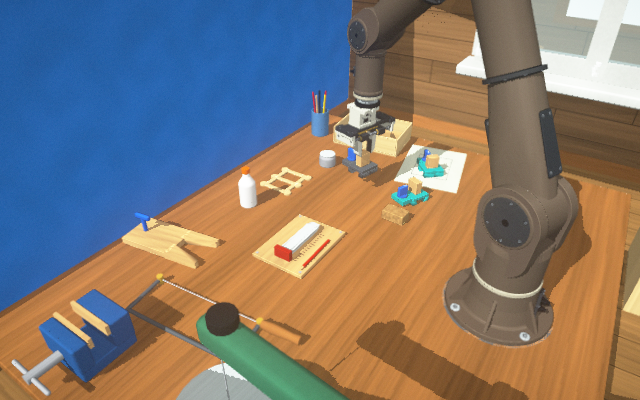

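The carriage is held: -3.5 N of weight and 39 mm of opening, which matches the 40 mm block. It hangs square in the jaws. I'll raise the grip force, turn to about 90° and go to where the wrist camera sees the rail.

```bash
python3 -m crank '[[0,-0.025,0.09,0.02,0.035],[0,-0.025,0.09,0.02,0.035],[0,-0.025,0.09,0.02,0.035],[0,-0.025,0.09,0.02,0.035],[0,-0.025,0.09,0.02,0.035],[0,-0.025,0.09,0.02,0.035],[0,-0.025,0.09,0.02,0.035],[0,-0.025,0.09,0.02,0.035]]' 55
python3 -m crank '[[0,0,0,0,0],[0,0,0,0,0],[0,0,0,0,0],[0,0,0,0,0],[0,0,0,0,0],[0,0,0,0,0],[0,0,0,0,0],[0,0,0,0,0]]'
python3 - <<'E'
from h import *
import pickle
s=arm.observe();print(s["position"],s["ee_rot"],s["force"],s["width"]*92)
c=arm.get_calibration("wrist");im=arm.get_image("wrist")
pickle.dump((s,c),open("w4.pkl","wb"))
cv2.imwrite("pics/w4.png",im[:,:,::-1])
E
```

```text
clock: 4.35
position: [0.4388, 0.0142, 0.2121]
ee_rot: [3.141, 0.001, -0.005]
force: [1.2, 0.5, -3.7]
width: 0.416
clock: 5.02
position: [0.4407, 0.0124, 0.2132]
ee_rot: [3.142, -0.004, -0.0]
force: [-0.2, 0.2, -4.0]
width: 0.419
[0.4407166  0.01238655 0.21317435] [ 3.14152970e+00 -3.61108300e-03 -4.73324998e-04] [-0.24294107  0.16490446 -3.96633801] 38.57847398329927
```

View pics/w4.png

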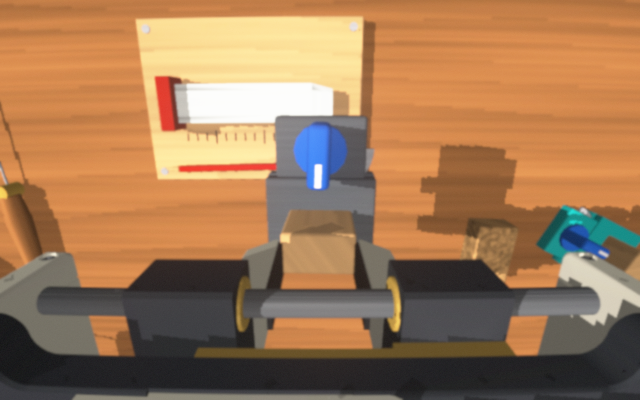

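The wrist view shows the whole board: corners at about (137,20), (364,17) and (157,178), rail from (333,100) to the red stop at (172,102). The carriage hangs at (320,180). I'll measure both in this one picture.

```bash
python3 - <<'E'
from h import *
import pickle
s,c=pickle.load(open("w4.pkl","rb"))
im=cv2.imread("pics/w4.png");hsv=cv2.cvtColor(im,cv2.COLOR_BGR2HSV);g=cv2.cvtColor(im,cv2.COLOR_BGR2GRAY)
def show(x0,y0,x1,y1,k,f): cv2.imwrite(f,cv2.resize(im[y0:y1,x0:x1],None,fx=k,fy=k,interpolation=cv2.INTER_CUBIC))
show(130,10,375,190,3.2,"pics/c4a.png");show(255,105,385,285,3.2,"pics/c4b.png")
# white rail
m=((hsv[...,1]<40)&(hsv[...,2]>190)).astype(np.uint8);m[:60]=0;m[135:]=0;m[:,:150]=0;m[:,345:]=0
k=max(cv2.findContours(m,0,2)[0],key=cv2.contourArea);print("rail",cv2.contourArea(k),cv2.boundingRect(k))
# top/bottom edges of the rail top, columns 190..300
xs=range(190,271,5);t=[];b=[]
for x in xs:
    col=g[70:135,x].astype(int);r=np.where(m[70:135,x])[0]
    t.append((x,70+r.min()-.5));b.append((x,70+r.max()+.5))
for nm,p in(("far",t),("near",b)):
    w=onz("wrist",p,.032,c);f=np.polyfit(w[:,1],w[:,0],1);print(nm,f,np.polyval(f,[0,.12]),np.abs(np.polyval(f,w[:,1])-w[:,0]).max())
# red stop
r=(((hsv[...,0]<8)|(hsv[...,0]>172))&(hsv[...,1]>150)).astype(np.uint8);r[:60]=0;r[140:]=0
k=max(cv2.findContours(r,0,2)[0],key=cv2.contourArea);bx=cv2.boxPoints(cv2.minAreaRect(k));print("stop",bx.tolist())
E
```

```text
rail 5378.5 (176, 83, 157, 40)
far [-0.00653914  0.5380912 ] [0.5380912 0.5373065] 0.00043832221251927095
near [0.00643504 0.50039029] [0.50039029 0.5011625 ] 2.8402790811177248e-05
stop [[154.7804718017578, 77.0243911743164], [178.37803649902344, 74.4024429321289], [184.4024200439453, 128.6219482421875], [160.8048553466797, 131.243896484375]]
```

View pics/c4a.png

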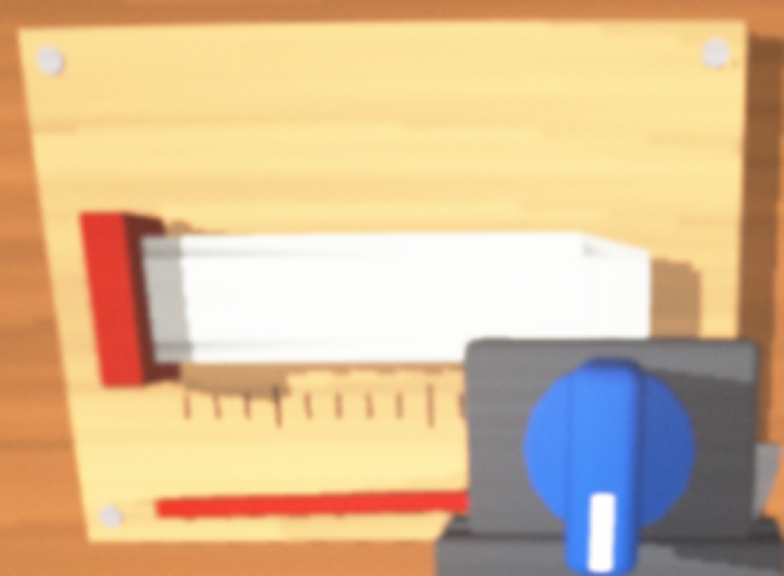

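View pics/c4b.png

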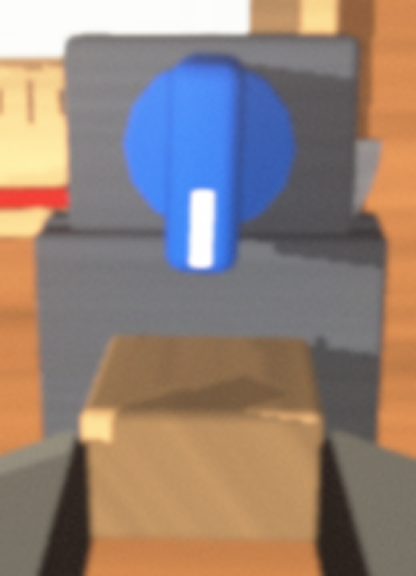

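```bash
python3 - <<'E'
from h import *
import pickle
s,c=pickle.load(open("w4.pkl","rb"))
A=lambda L:[(130+x/3.2-.35,10+y/3.2-.35) for x,y in L]
B=lambda L:[(255+x/3.2-.35,105+y/3.2-.35) for x,y in L]
P=lambda n,p,z:print(n,onz("wrist",p,z,c).round(4)[:,:2].tolist())
P("board FL FR NL .012",A([(20,30),(746,20),(88,541)]),.012)
P("stop face top far/near .042",A([(125,213),(145,385)]),.042)
P("stop back top",A([(80,213),(102,385)]),.042)
P("open end .028",A([(650,255),(650,330)]),.028)
zg=s["position"][2]-.0035
P("housing far corners",B([(68,37),(357,37)]),zg-.021)
P("housing/plate joint L,R",B([(72,234),(352,234)]),zg-.021)
P("plate front corners",B([(40,237),(384,237)]),zg-.021)
P("block top far corners",B([(113,338),(308,338)]),zg+.021)
P("block top near corners",B([(80,410),(322,410)]),zg+.021)
P("knob bar far/near",B([(210,62),(200,268)]),zg+.0185)
print(s["position"])
E
```

```text
board FL FR NL .012 [[0.5978, 0.1878], [0.5983, -0.029], [0.4405, 0.189]]
stop face top far/near .042 [[0.5433, 0.1491], [0.4952, 0.1494]]
stop back top [[0.5435, 0.1622], [0.4953, 0.1624]]
open end .028 [[0.5313, -0.0006], [0.5096, -0.0009]]
housing far corners [[0.5142, 0.0343], [0.5142, -0.0103]]
housing/plate joint L,R [[0.4831, 0.0349], [0.483, -0.0107]]
plate front corners [[0.4826, 0.0401], [0.4825, -0.016]]
block top far corners [[0.4797, 0.0248], [0.4796, 0.0004]]
block top near corners [[0.4699, 0.0293], [0.4699, -0.0017]]
knob bar far/near [[0.5132, 0.0127], [0.488, 0.0139]]
[0.4407166  0.01238655 0.21317435]
```

The block's apparent width (76 px at its top edge) puts its top about 18 mm below the TCP. So I lifted before the fingers had finished closing, and only the fingertips hold the block's top edge. I'll set it down gently on the clear table in line with the rail, at about (0.519,-0.12), and grip it again properly.

```bash
python3 -m crank '[[0,0.015,-0.025,-0.01,0],[0,0.03,-0.05,-0.02,0],[0,0.03,-0.05,-0.03,0],[0,0.03,-0.05,-0.03,0],[0,0.03,-0.05,-0.03,0],[0,0.03,-0.05,-0.03,0],[0,0.02,-0.04,-0.02,0],[0,0.01,-0.015,-0.01,0]]' 60
python3 - <<'E'
from h import *
s=arm.observe();print(s["position"],s["force"],s["width"]*92)
cv2.imwrite("pics/w5.png",arm.get_image("wrist")[:,:,::-1])
cv2.imwrite("pics/s5.png",cv2.resize(arm.get_image("side")[80:260,230:430],(800,720))[:600,:,::-1])
E
```

```text
clock: 5.73
position: [0.519, -0.1231, 0.1398]
ee_rot: [3.14, -0.008, -0.002]
force: [-0.4, 0.2, -3.9]
width: 0.408
[ 0.51904588 -0.12312795  0.13977738] [-0.39201867  0.23882026 -3.93523885] 37.537397023886925
```

View pics/w5.png

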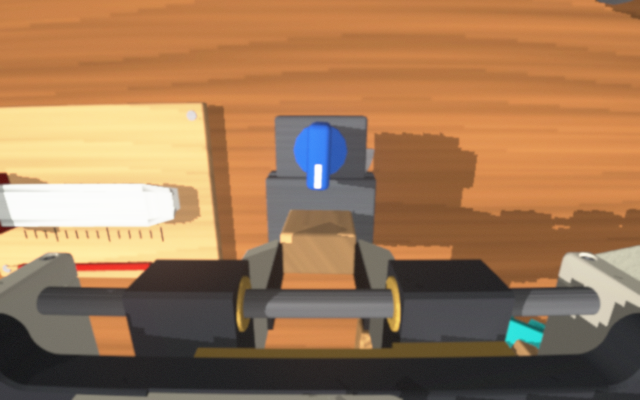

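View pics/s5.png

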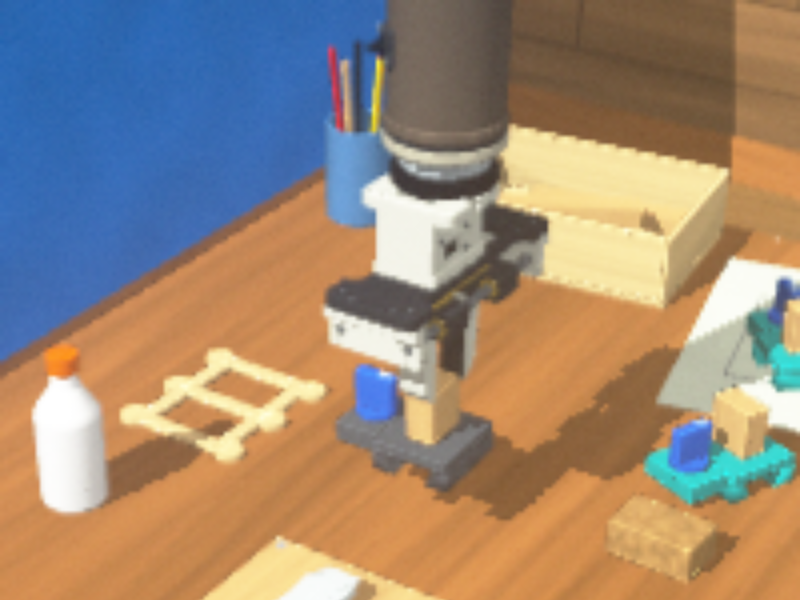

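The side view confirms the carriage hangs level with only the block's top gripped. Lowering it.

```bash
python3 -m crank '[[0,0,0,-0.02,0],[0,0,0,-0.03,0],[0,0,0,-0.03,0],[0,0,0,-0.015,0],[0,0,0,-0.01,0],[0,0,0,-0.01,0],[0,0,0,-0.005,0],[0,0,0,0,0]]'
python3 -m crank '[[0,0,0,-0.005,0],[0,0,0,-0.005,0],[0,0,0,0,0],[0,0,0,0,0],[0,0,0,0,0],[0,0,0,0,0],[0,0,0,0,0],[0,0,0,0,0]]'
```

```text
clock: 6.5
position: [0.5187, -0.1189, 0.0933]
ee_rot: [-3.142, 0.001, -0.0]
force: [-0.2, 0.2, -3.4]
width: 0.411
clock: 7.17
position: [0.5187, -0.1192, 0.0894]
ee_rot: [3.142, -0.002, 0.0]
force: [0.4, -0.2, -4.3]
width: 0.415
```

```bash
python3 -m crank '[[0,0,0,-0.005,0],[0,0,0,-0.005,0],[0,0,0,0,0],[0,0,0,0,0],[0,0,0,0,0],[0,0,0,0,0],[0,0,0,0,0],[0,0,0,0,0]]'
```

```text
clock: 7.83
position: [0.5187, -0.1192, 0.0854]
ee_rot: [3.142, -0.002, 0.0]
force: [0.5, 0.9, -3.7]
width: 0.41
```

```bash
python3 -m crank '[[0,0,0,-0.005,0],[0,0,0,-0.005,0],[0,0,0,0,0],[0,0,0,0,0],[0,0,0,0,0],[0,0,0,0,0],[0,0,0,0,0],[0,0,0,0,0]]'
```

```text
clock: 8.5
position: [0.5184, -0.1197, 0.0818]
ee_rot: [3.141, -0.003, -0.0]
force: [-3.7, -1.8, 7.8]
width: 0.411
```

Contact (+7.8 N), so it's on the table. Opening, letting the fingers finish, then descending.

```bash
python3 -m crank '[[0.85,0,0,0,0],[0.85,0,0,0,0],[0.85,0,0,0,0],[0.85,0,0,0,0],[0.85,0,0,0,0],[0.85,0,0,0,0],[0.85,0,0,0,0],[0.85,0,0,0,0]]'
python3 - <<'E'
from h import *
s=arm.observe();print(s["position"],s["force"],s["width"]*92)
cv2.imwrite("pics/w6.png",arm.get_image("wrist")[:,:,::-1])
E
```

```text
clock: 9.17
position: [0.5187, -0.1191, 0.0813]
ee_rot: [-3.142, 0.002, 0.0]
force: [-0.8, -0.4, -0.5]
width: 0.847
[ 0.51868115 -0.11913942  0.08130174] [-0.78496253 -0.39616245 -0.54348899] 77.92462921542449
```

View pics/w6.png

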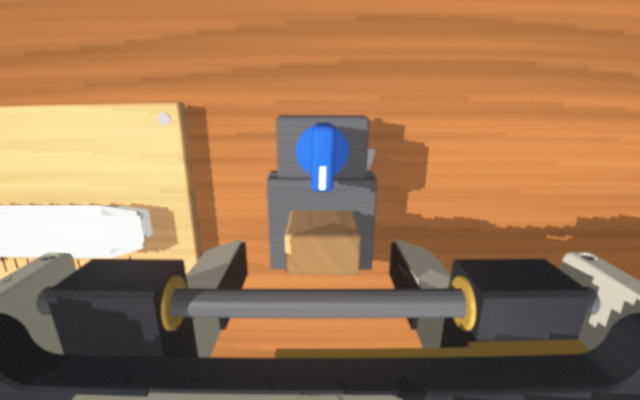

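The carriage stands on the table, undisturbed, with its block at (322,240) between the pads. I'll locate it, then descend 32 mm and close with enough rows.

```bash
python3 - <<'E'
from h import *
P=lambda n,p,z:print(n,onz("wrist",p,z).round(4)[:,:2].tolist())
P("housing far",[(277,116),(368,117)],.025)
P("block top far (=c+12)",[(287,236),(359,237)],.067)
P("plate front",[(268.5,178),(376.5,180)],.025)
P("rail far/near end",[(145,207)],.028)
E
python3 -m crank '[[0.85,0,0,-0.02,0],[0.85,0,0,-0.03,0],[0.85,0,0,-0.03,0],[0.85,0,0,0,0],[0.85,0,0,0,0],[0,0,0,0,0],[0,0,0,0,0],[0,0,0,0,0]]' 50
python3 -m crank '[[0,0,0,0,0],[0,0,0,0,0],[0,0,0,0,0],[0,0,0,0,0],[0,0,0,0,0],[0,0,0,0,0],[0,0,0,0,0],[0,0,0,0,0]]'
```

```text
housing far [[0.5908, -0.0938], [0.5902, -0.1474]]
block top far (=c+12) [[0.5326, -0.1018], [0.532, -0.1391]]
plate front [[0.5534, -0.0871], [0.5521, -0.1544]]
rail far/near end [[0.5353, -0.0078]]
clock: 9.88
position: [0.5191, -0.1193, 0.0499]
ee_rot: [3.141, -0.002, 0.002]
force: [-0.3, -0.2, 0.1]
width: 0.682
clock: 10.55
position: [0.5189, -0.1196, 0.0496]
ee_rot: [3.141, -0.003, 0.001]
force: [0.0, -3.6, 5.2]
width: 0.431
```

Grip is at 39.7 mm with the fingers settled. The carriage centre is at x=0.5205 and the rail axis at x=0.5193 (edges, stop and board agree), with rail-frame origin y≈0.079, so home is TCP y≈0.113. Lifting 18 mm and checking.

```bash
python3 -m crank '[[0,0,0,0,0],[0,0,0,0.01,0],[0,-0.003,0,0.02,0],[0,0,0.02,0.016,0],[0,0,0.03,0,0],[0,0,0.02,0,0],[0,0,0,0,0],[0,0,0,0,0]]'
python3 - <<'E'
from h import *
import pickle
s=arm.observe();print(s["position"],s["ee_rot"],s["force"],s["width"]*92)
c=arm.get_calibration("wrist");im=arm.get_image("wrist")[:,:,::-1];pickle.dump((s,c),open("w7.pkl","wb"))
cv2.imwrite("pics/w7.png",im)
cv2.imwrite("pics/w7c.png",cv2.resize(im[90:290,100:400],(800,533),interpolation=cv2.INTER_CUBIC))
cv2.imwrite("pics/s7.png",cv2.resize(arm.get_image("side")[120:270,240:440],(800,600))[:,:,::-1])
E
```

```text
clock: 11.22
position: [0.5173, -0.0898, 0.0676]
ee_rot: [-3.141, -0.002, 0.001]
force: [0.4, -0.1, -3.5]
width: 0.431
[ 0.51734029 -0.0897552   0.06757917] [-3.14122800e+00 -1.68698757e-03  6.72218878e-04] [ 0.3734259  -0.09917302 -3.52313902] 39.677634694953234
```

View pics/w7c.png

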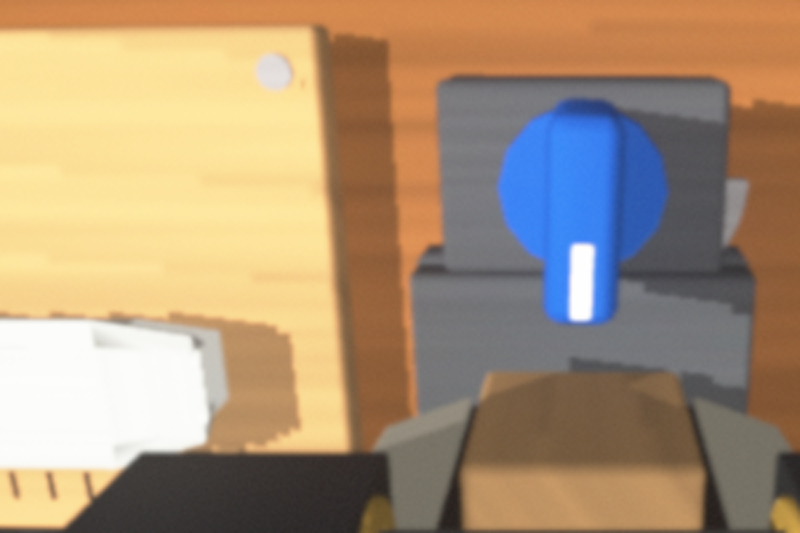

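View pics/s7.png

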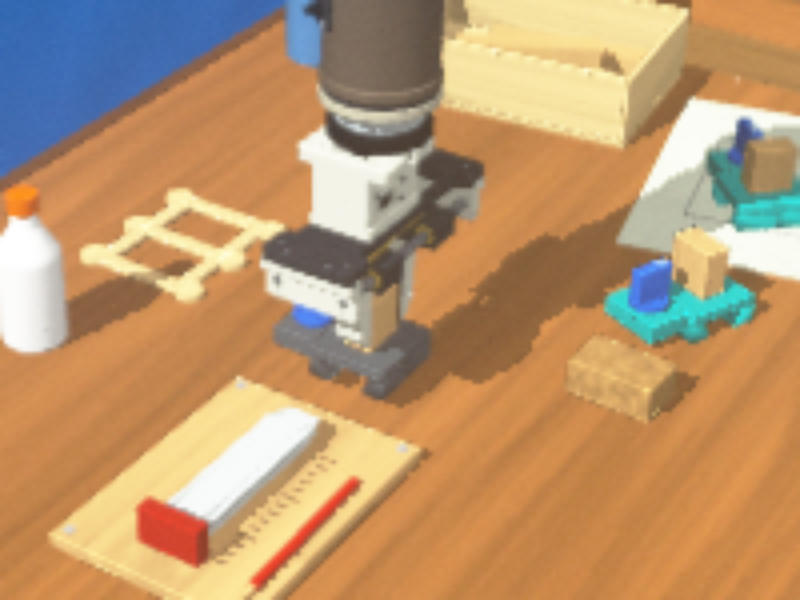

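```bash
python3 - <<'E'
from h import *
import pickle
s,c=pickle.load(open("w7.pkl","rb"))
B=lambda L:[(100+x/2.667,90+y/2.667) for x,y in L]
P=lambda n,p,z:print(n,onz("wrist",B(p),z,c).round(4)[:,:2].tolist())
zg=s["position"][2]-.0036
P("housing far (c+70)",[(441,78),(728,82)],zg-.021)
P("plate far (c+32)",[(412,275),(752,272)],zg-.021)
P("block top far (c+12)",[(463,465),(705,465)],zg+.021)
P("rail far edge",[(5,320),(95,322)],.032)
P("rail near edge",[(5,469),(60,469)],.032)
P("lead far/near",[(205,345),(205,432)],.028)
P("board FR",[(318,28)],.012)
E
```

```text
housing far (c+70) [[0.5893, -0.0623], [0.5887, -0.1156]]
plate far (c+32) [[0.5512, -0.0548], [0.552, -0.1223]]
block top far (c+12) [[0.5319, -0.0696], [0.532, -0.1081]]
rail far edge [[0.5377, 0.0377], [0.5373, 0.0175]]
rail near edge [[0.5011, 0.0453], [0.5013, 0.0321]]
lead far/near [[0.5306, -0.0043], [0.5091, -0.0014]]
board FR [[0.5982, -0.031]]
```

The carriage centre x is 0.5195 against the rail's 0.5193, its height is about 1 mm above resting, and yaw is square. Sliding on, gently at the entry.

```bash
python3 -m crank '[[0,0,0.02,0,0],[0,0,0.04,0,0],[0,0,0.04,0,0],[0,0,0.02,0,0],[0,0,0.0125,0,0],[0,0,0.0125,0,0],[0,0,0.0125,0,0],[0,0,0.0125,0,0]]'
python3 - <<'E'
from h import *
s=arm.observe();print(s["position"],s["ee_rot"],s["force"],s["ft_torque"],s["width"]*92)
im=arm.get_image("wrist")[:,:,::-1]
cv2.imwrite("pics/w8c.png",cv2.resize(im[90:290,100:400],(800,533),interpolation=cv2.INTER_CUBIC))
E
```

```text
clock: 11.98
position: [0.5175, -0.0235, 0.0677]
ee_rot: [3.141, -0.004, -0.0]
force: [-0.1, -0.1, -3.4]
width: 0.435
[ 0.51745294 -0.02348858  0.06770985] [ 3.14116835e+00 -3.55678235e-03 -9.60395908e-05] [-0.05545543 -0.14289211 -3.39820438] [ 0.01794077  0.0710008  -0.02222488] 40.03434130615565
```

View pics/w8c.png

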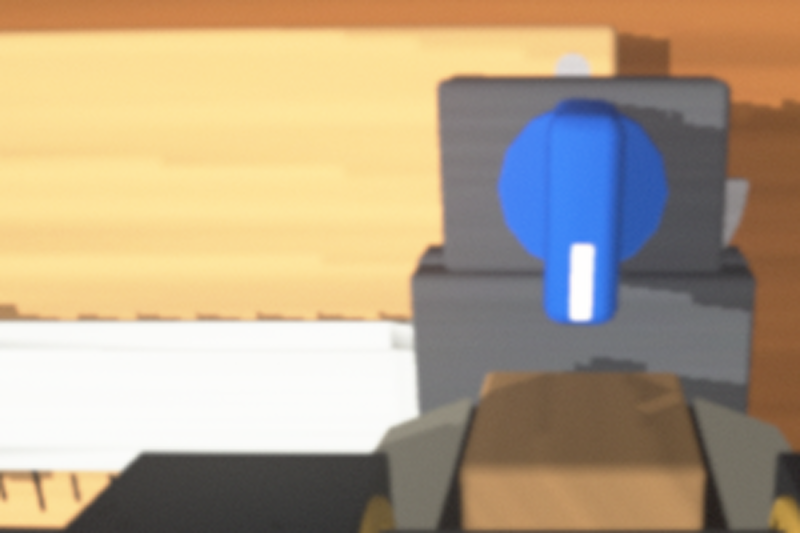

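The carriage has swallowed the lead with no contact force. Continuing.

```bash
python3 -m crank '[[0,0,0.0125,0,0],[0,0,0.02,0,0],[0,0,0.025,0,0],[0,0,0.025,0,0],[0,0,0.025,0,0],[0,0,0.025,0,0],[0,0,0.025,0,0],[0,0,0.02,0,0]]'
python3 -m crank '[[0,0,0.025,0,0],[0,0,0.025,0,0],[0,0,0.025,0,0],[0,0,0.0125,0,0],[0,0,0.0125,0,0],[0,0,0.0125,0,0],[0,0,0,0,0],[0,0,0,0,0]]'
```

```text
clock: 12.7
position: [0.5175, 0.0495, 0.0678]
ee_rot: [-3.141, 0.0, -0.0]
force: [-1.0, -0.8, -3.9]
width: 0.434
clock: 13.37
position: [0.5175, 0.0928, 0.0677]
ee_rot: [3.141, -0.002, -0.0]
force: [-0.0, 0.0, -4.3]
width: 0.434
```

```bash
python3 -m crank '[[0,0,0.01,0,0],[0,0,0.01,0,0],[0,0,0.01,-0.002,0],[0,0,0.008,0,0],[0,0,0.005,0,0],[0,0,0.005,0,0],[0,0,0,0,0],[0,0,0,0,0]]'
```

```text
clock: 14.03
position: [0.5175, 0.1121, 0.0669]
ee_rot: [3.141, -0.002, -0.0]
force: [-0.7, 0.8, -3.7]
width: 0.434
```

```bash
python3 -m crank '[[0,0,0.004,0,0],[0,0,0.004,0,0],[0,0,0.004,0,0],[0,0,0,0,0],[0,0,0,0,0],[0,0,0,0,0],[0,0,0,0,0],[0,0,0,0,0]]'
```

```text
clock: 14.7
position: [0.5175, 0.1137, 0.067]
ee_rot: [3.138, -0.006, -0.001]
force: [-0.0, -9.3, 0.8]
width: 0.434
```

The force at y=0.1137 is -9.3 N, so it's against the stop. Opening, then rising.

```bash
python3 -m crank '[[0.75,0,0,0,0],[0.75,0,0,0,0],[0.75,0,0,0,0],[0.75,0,0,0,0],[0.75,0,0,0,0],[0.75,0,0,0,0],[0.75,0,0,0,0],[0.75,0,0,0,0]]'
python3 -m crank '[[0.75,0,0,0.03,0],[0.75,0,0,0.08,0],[0.75,0,0,0.08,0],[0.75,-0.05,0,0.08,0.11],[0.75,-0.05,0,0,0.115],[0.75,-0.05,0,0,0.115],[0.75,-0.04,0,0,0.115],[0.75,0,0,0,0.115]]'
python3 - <<'E'
from h import *
import pickle
s=arm.observe();print(s["position"],s["ee_rot"],s["joints"])
c=arm.get_calibration("wrist");im=arm.get_image("wrist")[:,:,::-1]
cv2.imwrite("pics/w9.png",im)
E
```

```text
clock: 15.37
position: [0.5175, 0.1169, 0.067]
ee_rot: [-3.142, 0.002, -0.0]
force: [-0.3, 0.2, 0.1]
width: 0.753
clock: 16.03
position: [0.4383, 0.1167, 0.1751]
ee_rot: [3.0, 0.933, -0.003]
force: [-0.6, -0.2, 0.4]
width: 0.748
[0.43825279 0.11671992 0.17505007] [ 2.99959654e+00  9.32741471e-01 -2.67568403e-03] [-0.1806487   0.2541657  -0.23659742  2.04600861  0.07860462  0.85147425
 -1.42970765]
```

View pics/w9.png

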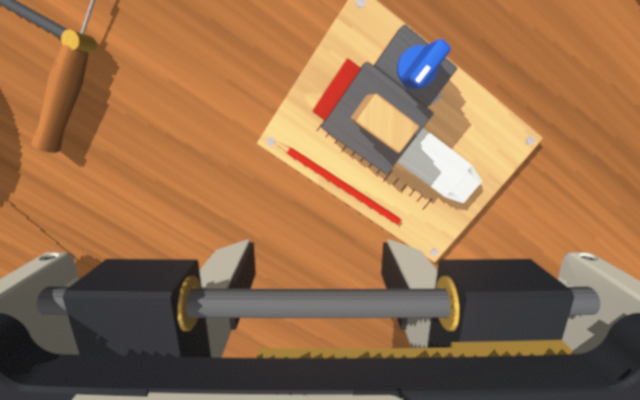

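The carriage sits against the red stop at (338,90) on the rail with the knob at (422,62), still loose. The last joint would run out of range turning clockwise from here, so I'll make a half turn to the other side first (joint 7 from -2 to +1.2).

```bash
python3 -m crank '[[0.4,0.02,0,0,0.115],[0.4,0.02,0,0,0.115],[0.4,0.02,0,0,0.115],[0.4,0.02,0,0,0.115],[0.4,0.02,0,0,0.115],[0.4,0.02,0,0,0.115],[0.4,0.02,0,0,0.115],[0.4,0.02,0,0,0.115]]'
python3 -m crank '[[0.4,0.02,0,0,0.115],[0.4,0.02,0,0,0.115],[0.4,0.02,0,0,0.115],[0.4,0.02,0,0,0.115],[0.4,0.02,0,0,0.115],[0.4,0.02,0,0,0.115],[0.4,0.02,0,0,0.115],[0.4,0.02,0,0,0.115]]'
python3 -m crank '[[0.4,0.02,0,0,0.115],[0.4,0.02,0,0,0.115],[0.4,0.02,0,0,0.115],[0.4,0.02,0,0,0.115],[0.4,0.0,0,0,0.115],[0.4,0,0,0,0.035],[0.4,0,0,0,0],[0.4,0,0,0,0]]'
python3 - <<'E'
from h import *
import pickle
s=arm.observe();print(s["position"],s["ee_rot"],s["joints"])
c=arm.get_calibration("wrist");im=arm.get_image("wrist")[:,:,::-1];pickle.dump((s,c),open("w10.pkl","wb"))
cv2.imwrite("pics/w10.png",im)
E
```

```text
clock: 16.75
position: [0.5063, 0.1167, 0.1748]
ee_rot: [-2.232, -2.211, -0.0]
force: [-0.0, -0.1, 1.0]
width: 0.399
clock: 17.42
position: [0.5702, 0.1166, 0.1747]
ee_rot: [-0.954, -2.993, -0.0]
force: [-0.0, 1.0, 0.2]
width: 0.403
clock: 18.08
position: [0.6016, 0.1166, 0.1746]
ee_rot: [0.024, -3.141, -0.0]
force: [-0.3, 0.1, -0.7]
width: 0.397
[0.60164559 0.11661502 0.17459357] [ 2.44091630e-02 -3.14102760e+00 -3.02011894e-04] [ 0.21231908  0.59253912 -0.74612332  1.64247855  0.44297881  1.08351014
  0.92576012]
```

View pics/w10.png

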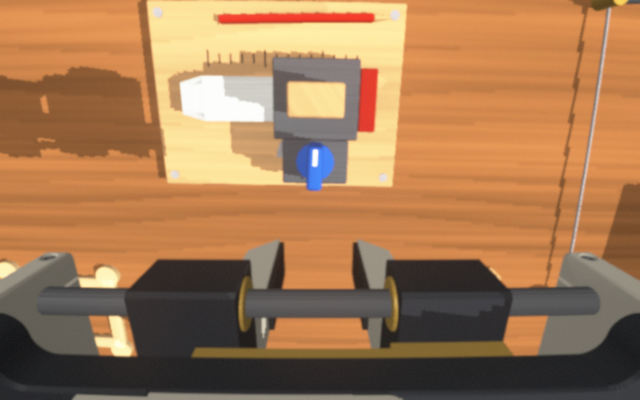

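The knob is at (315,163), with the carriage against the red stop (gap none visible at column 360). I'll measure the bar.

```bash
python3 - <<'E'
from h import *
import pickle
s,c=pickle.load(open("w10.pkl","rb"))
im=cv2.imread("pics/w10.png");hsv=cv2.cvtColor(im,cv2.COLOR_BGR2HSV)
x0,y0,k=255,45,6
cv2.imwrite("pics/c10.png",cv2.resize(im[45:200,255:388],(798,930)[:2],interpolation=cv2.INTER_CUBIC)[330:930])
m=((hsv[...,0]>95)&(hsv[...,0]<130)&(hsv[...,1]>120)).astype(np.uint8)
k=max(cv2.findContours(m[130:200,280:350],0,2)[0],key=cv2.contourArea);print(cv2.boundingRect(k))
b=((hsv[...,0]<25)&(hsv[...,2]>205)&(hsv[...,1]<170)).astype(np.uint8);b[:78]=0;b[122:]=0;b[:,:282]=0;b[:,352:]=0
k=max(cv2.findContours(b,0,2)[0],key=cv2.contourArea);bx=cv2.boxPoints(cv2.minAreaRect(k));print(bx.tolist())
w=onz("wrist",bx,.084,c);print(w.round(4)[:,:2].tolist(),w.mean(0))
E
```

```text
(16, 13, 38, 47)
[[288.0, 82.0], [345.0, 82.0], [345.0, 117.0], [288.0, 117.0]]
[[0.5082, 0.0964], [0.5076, 0.1347], [0.5305, 0.1356], [0.5312, 0.0962]] [0.5193654  0.11569652 0.084     ]
```

View pics/c10.png

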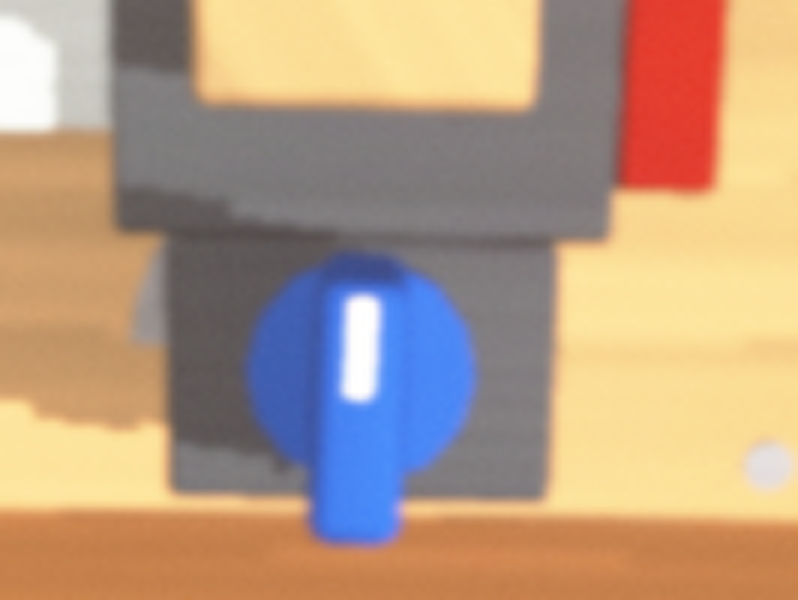

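```bash
python3 - <<'E'
from h import *
import pickle
s,c=pickle.load(open("w10.pkl","rb"))
B=lambda L:[(255+x/6-.4,45+(330+y)/6-.4) for x,y in L]
w=onz("wrist",B([(363,285),(355,542)]),.0815,c);print(w,w.mean(0),np.degrees(np.arctan2(*(w[1]-w[0])[:2][::-1])))
w=onz("wrist",B([(362,368)]),.045,c);print(w)
w=onz("wrist",B([(620,100),(606,232)]),.042,c);print(w)
print(s["position"])
E
```

```text
[[0.5520026  0.11517407 0.0815    ]
 [0.58389961 0.11461771 0.0815    ]] [0.56795111 0.11489589 0.0815    ] -0.9992739879447929
[[0.56872532 0.11495373 0.045     ]]
[[0.53178202 0.1495736  0.042     ]
 [0.54962838 0.14854389 0.042     ]]
[0.60164559 0.11661502 0.17459357]
```

The knob centre is (0.5685,0.115) with the bar about 1° off square, so it's loose. Moving over it and descending to TCP z≈0.069 (tips 4 mm above the disc).

```bash
python3 -m crank '[[0.4,-0.042,-0.002,0,-0.03],[0.4,-0.041,-0.002,0,0],[0.4,0,0,-0.05,0],[0.4,0,0,-0.06,0],[0.4,0,0,-0.04,0],[0.4,0,0,0,0],[0.4,0,0,0,0],[0.4,0,0,0,0]]' 25
python3 - <<'E'
from h import *
s=arm.observe();print(s["position"],s["ee_rot"])
im=arm.get_image("wrist")[:,:,::-1]
cv2.imwrite("pics/w11.png",im)
E
```

```text
clock: 18.8
position: [0.5688, 0.1157, 0.116]
ee_rot: [0.02, 3.14, 0.001]
force: [0.7, 0.1, 0.5]
width: 0.402
[0.56883822 0.1156823  0.11596435] [1.99046597e-02 3.14043365e+00 7.80188070e-04]
```

View pics/w11.png

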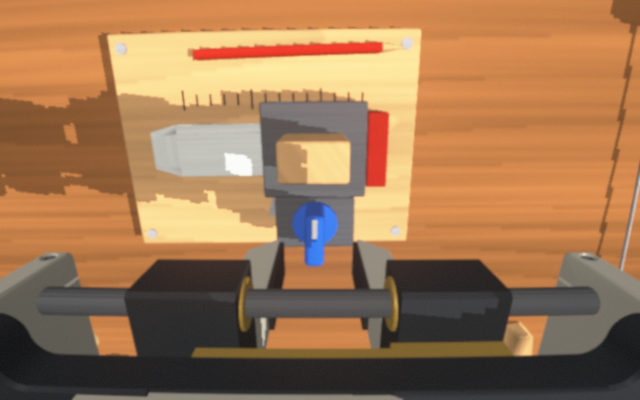

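The bar, at (315,240), is centred between the fingers (283 and 354). Descending and closing.

```bash
python3 -m crank '[[0.4,0,0,-0.05,0],[0.4,0,0,-0.05,0],[0.4,0,0,-0.018,0],[0.4,0,0,0,0],[0.4,0,0,0,0],[0,0,0,0,0],[0,0,0,0,0],[0,0,0,0,0]]' 25
python3 -m crank '[[0,0,0,0,0],[0,0,0,0,0],[0,0,0,0,0],[0,0,0,0,0],[0,0,0,0,0],[0,0,0,0,0],[0,0,0,0,0],[0,0,0,0,0]]'
python3 - <<'E'
from h import *
s=arm.observe();print(s["position"],s["ee_rot"],s["force"],s["ft_torque"],s["width"]*92)
im=arm.get_image("wrist")[:,:,::-1]
cv2.imwrite("pics/w12.png",im)
E
```

```text
clock: 19.52
position: [0.5688, 0.1154, 0.0687]
ee_rot: [0.019, 3.14, 0.001]
force: [-0.1, 0.8, 0.0]
width: 0.231
clock: 20.18
position: [0.5691, 0.1141, 0.0682]
ee_rot: [0.02, 3.14, -0.002]
force: [1.6, -5.7, 6.0]
width: 0.131
[0.5690797  0.11413823 0.06824262] [ 2.01803739e-02  3.14024304e+00 -1.96975726e-03] [ 1.61694467 -5.7141248   6.04569309] [-1.07051922e+00 -4.44129383e-01  5.80133760e-04] 12.016642721400556
```

View pics/w12.png

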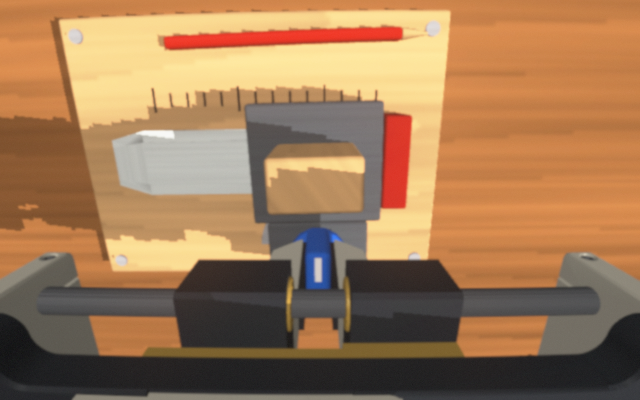

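The bar is gripped at 12.0 mm. Turning clockwise in steps of 6°, in two calls.

```bash
python3 -m crank '[[0,0,0,0,-0.05],[0,0,0,0,-0.1],[0,0,0,0,-0.1],[0,0,0,0,-0.1],[0,0,0,0,-0.1],[0,0,0,0,-0.1],[0,0,0,0,-0.1],[0,0,0,0,0]]' 40
python3 - <<'E'
from h import *
s=arm.observe();print(s["position"],s["force"],s["ft_torque"],s["width"]*92,s["joints"])
im=arm.get_image("wrist")[:,:,::-1]
cv2.imwrite("pics/w13.png",im)
E
```

```text
clock: 20.9
position: [0.5694, 0.1149, 0.0684]
ee_rot: [1.076, 2.949, 0.001]
force: [3.0, -4.6, 3.4]
width: 0.13
[0.5693597  0.11486217 0.06835336] [ 3.03985873 -4.58592557  3.42314198] [-0.80574313 -0.71628815 -0.21074291] 11.95175607552206 [ 0.05790248  0.61851127 -0.50228608  1.83216287  0.40467683  0.79181199
  0.21669981]
```

View pics/w13.png

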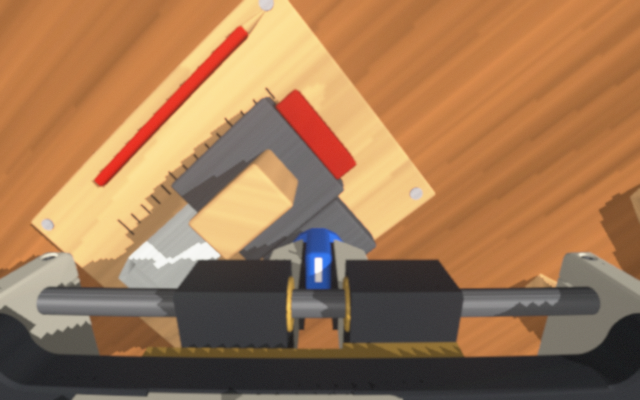

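Turned 39° with the bar following and the carriage still on the stop. Going on to the knob's stop.

```bash
python3 -m crank '[[0,0,0,0,-0.1],[0,0,0,0,-0.1],[0,0,0,0,-0.1],[0,0,0,0,-0.1],[0,0,0,0,-0.1],[0,0,0,0,-0.1],[0,0,0,0,-0.06],[0,0,0,0,0]]' 50
python3 - <<'E'
from h import *
s=arm.observe();r=s["ee_rot"];a=np.degrees(np.arctan2(r[1],r[0]));print("jaw",(2*a-90)%180,s["position"],s["force"],s["ft_torque"],s["width"]*92)
E
```

```text
clock: 21.62
position: [0.5705, 0.1148, 0.0684]
ee_rot: [2.006, 2.414, 0.004]
force: [6.9, -3.5, 0.7]
width: 0.13
jaw 10.55770920726637 [0.57048669 0.11484559 0.06839429] [ 6.89060759 -3.45838774  0.66596733] [-0.93071666 -1.80100586 -0.03527772] 11.943357413261259
```

```bash
python3 -m crank '[[0,0,0,0,-0.05],[0,0,0,0,-0.05],[0,0,0,0,0],[0,0,0,0,0],[0,0,0,0,0],[0,0,0,0,0],[0,0,0,0,0],[0,0,0,0,0]]' 50
python3 - <<'E'
from h import *
s=arm.observe();r=s["ee_rot"];a=np.degrees(np.arctan2(r[1],r[0]));print("jaw",(2*a-90)%180,s["position"],s["force"],s["ft_torque"],s["width"]*92)
cv2.imwrite("pics/w14.png",arm.get_image("wrist")[:,:,::-1])
E
```

```text
clock: 22.28
position: [0.5704, 0.1139, 0.0684]
ee_rot: [2.122, 2.311, 0.003]
force: [6.2, -7.2, 2.1]
width: 0.13
jaw 4.877009153668254 [0.57043413 0.11387452 0.06839658] [ 6.19432913 -7.19231132  2.13995652] [-1.66974705 -1.67278392  1.09817916] 11.994961653329634
```

View pics/w14.png

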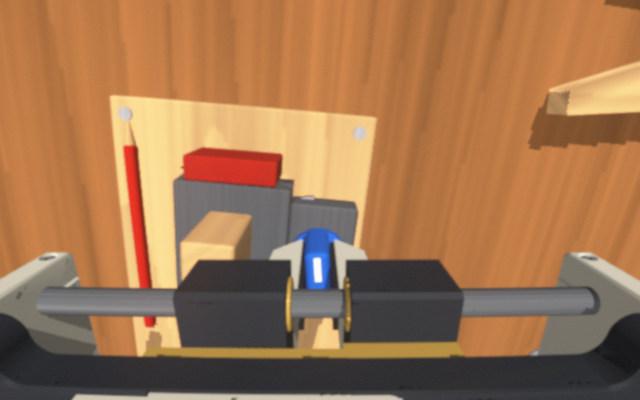

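The twist moment has jumped to 1.1 N m, so the knob is at its stop. Opening only to 0.26 (the block is close) and lifting straight up.

```bash
python3 -m crank '[[0,0,0,0,0.03],[0.26,0,0,0,0],[0.26,0,0,0,0],[0.26,0,0,0,0],[0.26,0,0,0,0],[0.26,0,0,0,0],[0.26,0,0,0,0],[0.26,0,0,0,0]]'
python3 -m crank '[[0.26,0,0,0.02,0],[0.26,0,0,0.05,0],[0.26,0,0,0.08,0],[0.26,0,0,0.08,0],[0.26,0,0,0.08,0],[0.26,0,-0.08,0,0],[0.26,0,-0.08,0,0],[0.26,0,0,0,0]]'
python3 - <<'E'
from h import *
import pickle
s=arm.observe();print(s["position"],s["ee_rot"],s["force"])
c=arm.get_calibration("wrist");im=arm.get_image("wrist")[:,:,::-1];pickle.dump((s,c),open("w15.pkl","wb"))
cv2.imwrite("pics/w15.png",im)
cv2.imwrite("pics/s15.png",cv2.resize(arm.get_image("side")[170:320,210:410],(800,600))[:,:,::-1])
E
```

```text
clock: 23.0
position: [0.5681, 0.1154, 0.0676]
ee_rot: [-2.091, -2.344, 0.0]
force: [0.6, -0.4, 0.3]
width: 0.265
clock: 23.67
position: [0.5688, 0.0436, 0.1928]
ee_rot: [2.097, 2.334, -0.004]
force: [-0.9, -0.5, -0.5]
width: 0.259
[0.56877534 0.0436175  0.19282277] [ 2.0973428   2.33372966 -0.00385594] [-0.92010716 -0.5220455  -0.4573628 ]
```

View pics/w15.png

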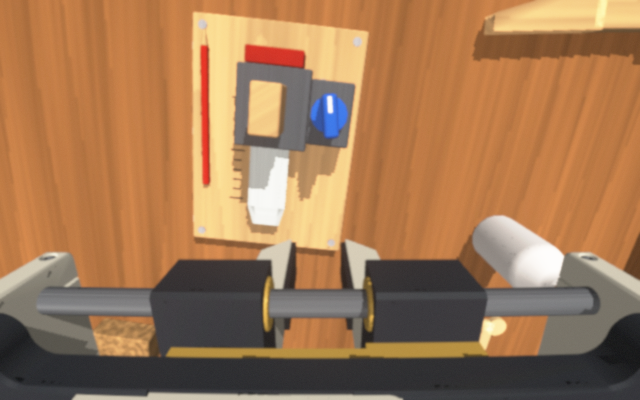

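View pics/s15.png

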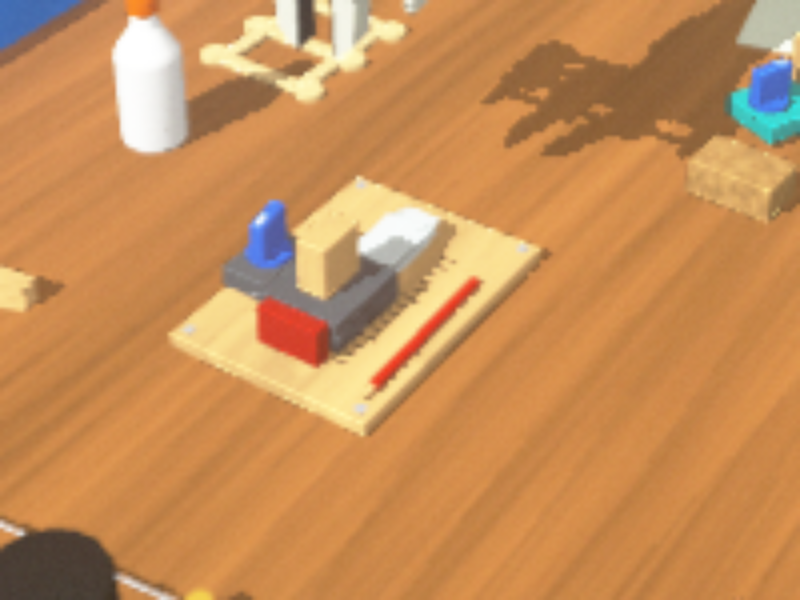

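The carriage at (272,105) lies against the red stop at (275,57), and the knob bar at (329,115) is nearly in line with the rail. I'll check bar angle and gap numerically.

```bash
python3 - <<'E'
from h import *
im=cv2.imread("pics/w15.png")
cv2.imwrite("pics/c15.png",cv2.resize(im[35:155,225:365],(700,600),interpolation=cv2.INTER_CUBIC))
E
```

```text
(no output)
```

View pics/c15.png

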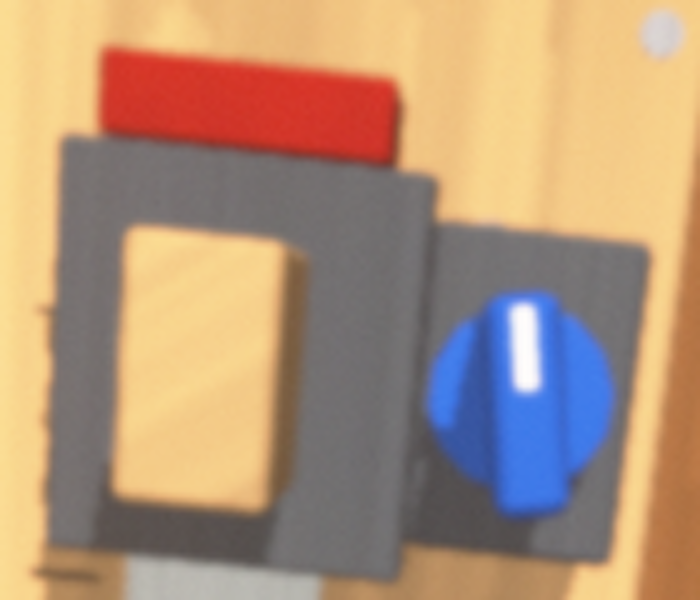

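```bash
python3 - <<'E'
from h import *
import pickle
s,c=pickle.load(open("w15.pkl","rb"))
B=lambda L:[(225+x/5-.4,35+y/5-.4) for x,y in L]
f=lambda p,z:onz("wrist",B(p),z,c)[:,:2]
ang=lambda w:np.degrees(np.arctan2(w[1,1]-w[0,1],w[1,0]-w[0,0]))
bar=f([(533,510),(525,300)],.0815);print("bar",bar,ang(bar))
e=f([(270,508),(285,240)],.084);print("block side",ang(e))
e=f([(402,578),(434,180)],.042);print("plate side",ang(e),e)
e=f([(100,135),(392,163)],.042);print("stop face",e,ang(e))
e=f([(64,137),(434,177)],.042);print("plate front",e,ang(e))
e=f([(125,228),(285,240),(270,510),(110,497)],.084);print("grip",e.mean(0))
E
```

```text
bar [[0.57266463 0.09991164]
 [0.56783425 0.13030705]] 99.0298247724024
block side 90.95457060520701
plate side 90.92826244605001 [[0.5528344  0.08112422]
 [0.55174571 0.14831595]]
stop face [[0.49562681 0.14956388]
 [0.54448993 0.1502299 ]] 0.7809084353314358
plate front [[0.48964314 0.14864913]
 [0.55169757 0.14878655]] 0.12688831017942276
grip [0.52066854 0.1150528 ]
```

Measured from above, the bar stands 8.1° off the carriage's direction, so the knob is at about 1.4 rad, its stop. The carriage front is within about 1 mm of the stop face and under 1° out of line. The gripper is clear at z=0.19 m, so I'm handing in.

```bash
python3 -c "
from cell import arm
s=arm.observe();print(s['clock'],s['force'])
print(arm.sign_off())"
```

```text
23.7667 [1.05973158 0.43264502 0.6482002 ]
the job is handed in; nothing more can be done
None
```

The carriage is on the rail, home against the red stop, and clamped. I turned the knob clockwise to its stop, let go, and handed the job in at 23.8 s.

- **First grasp:** It went wrong because I lifted before the fingers had finished closing, so only the block's top edge was held. I set the carriage down on clear table in line with the rail and gripped it again properly.
- **Slide:** It went on without noticeable contact force until the end stop, where I read 9.3 N.
- **Clamping:** I turned the gripper half a turn first so the last joint had enough range. The twist moment rose to about 1.1 N m at the knob's stop.

**Last checks from the wrist picture:**
- **Knob:** about 1.4 rad.
- **Gap to the stop:** about 1 mm.
- **Sideways:** about 1 mm off the rail axis.
- **Alignment:** within about 1°.
- **Gripper:** clear of everything.
- **Other things:** the pencil, glue bottle and sanding block look unmoved in the last pictures. I did not measure any of them, and did not check the tin, fretwork or fretsaw separately.

I could not measure the eccentric's force on the rail directly. I infer it from the knob angle and the twist moment.

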